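# Free the seam of a stuck dry-box lid and hold it ajar

### The job

The flush lid of the grey dry box is stuck to its seal: take the screwdriver out of the wooden block and guide its tip, down inside the seam channel in front of the lid, once along the channel from its left end to its right end (as the robot sees it) at a slow, steady 3 cm a second or so, then stand the screwdriver back fully home in its block and let go of it. Then pull the lid up by its handle until the seal lets go, without flinging it open, and finish still holding the handle with the lid steady and just ajar, its front edge raised about 25 mm. Leave the sanding block, the bottle and the marker where they are.

Things in the scene. Friction and masses are not known exactly. Their poses are not given: they have to be found in the camera images.
- dry_box: Painted grey metal box, 170 (x) x 190 (y) x 70 mm high, fixed to the table. Origin: centre of its underside; z up; its -x side is the front, toward the robot (turned up to 0.3 rad); +y is its left as the robot sees it. A flush aluminium lid 143 x 173 mm is hinged along the rear (+x) edge; its front edge is at x = -65 mm, where the seam channel runs
- seam_mid (a point): Middle of the seam channel at the box's top, 70 mm above the table (axes as the box's). Channel: straight along y, 12 mm wide, 10 mm deep, open on top, closed ends at y = +70 mm (left) and -70 mm (right). The tip must be below the top and travel from y = +45 mm or more to -45 mm or less; it need not touch the floor. Above 0.10 m/s is too fast
- lid_hinge (a point): Middle of the lid's hinge line, at x = +79 mm, z = 70 mm of the box; the line runs along the box's y (axes as the box's)
- lid_grip (a point): Centre of the bar of the black bridge handle on the lid (axes as the lid's: with the lid shut, as the box's). The bar is 14 mm thick (x) x 76 mm long (y) x 14 mm high, on two posts; its centre lies 119 mm in front of the hinge line and 32 mm above the lid's top, its top 39 mm above it. Grip it across its thickness, from above
- lid (a joint): Lid angle, rad: 0 shut, growing as the front edge (144 mm from the hinge) rises; 25 mm is 0.17. It takes about 15 to 17 N upward at the handle to break the seal, which lets go over the first 9 mm of lift; then only the lid's weight (2 to 4 N) remains. Let go, it falls shut and seals again. 0.10 to 0.26 counts as just ajar; beyond 0.45 it is flung open
- tool_block: Upright wooden block 64 x 64 x 95 mm, fixed to the table. Origin at the centre of its underside, z up. A plain round hole 16 mm wide, with a slightly bevelled mouth, runs down its middle from top to bottom
- screwdriver: Screwdriver, 175 mm long, 70 g, standing tip down in the block. Its own +y axis points from tip to handle end (up); its origin lies at the handle's lower end, 12 mm beside the long axis. Handle: red, about 25 mm thick, 88 to 175 mm above the tip. Shaft: steel, 5.6 mm thick. Fully home, the handle's lower end rests on the block's top, the tip 8 mm above the table
- driver_tip (a point): The screwdriver's tip, on its long axis
- driver_grip (a point): Middle of the screwdriver's handle, on its long axis, 133 mm above the tip: the place to grip
- sanding_block: Cork sanding block 60 x 100 x 30 mm, loose on the table, not to be moved. Origin under its centre
- bottle: White plastic bottle with screw cap, 48 mm wide, 115 mm high, loose on the table, not to be moved. Origin under its centre
- marker: Black felt marker, 18 x 133 mm, lying loose on the table, not to be moved. Origin under its centre
Things that resemble listed ones, but are neither listed nor needed, are in the scene too. What is shaped like the screwdriver but yellow is not meant. Leave any red look-alike of the tool_block alone.

How it is judged:
By the outcome, as a careful person would: the job done as asked, in the order asked, and still so for the second after the job is handed in, while the arm keeps its last pose, push and grip.
It also fails if it takes over 69 s, if anything falls off the work surface, if the arm or the gripper's body presses on something with over 40 N, if the wrist force passes 120 N, or if a joint passes its speed limit or range.

### The arm

A 6-joint arm with a two-finger parallel gripper is mounted at the origin on a cart in front of the work surface, level with it; the furniture and walls round the work are solid. World frame = base frame: x ahead of the robot, y to its left, z up, the work surface at z = 0. Lengths are in mm, angles in degrees, forces in N, time in s.
With the tool pointing down it reaches from about 275 to 825 mm from the base axis. Payload 5.2 kg.
Tool frame: the origin (TCP) lies on the centre line of the jaws, within the pads' length; the fingertips stand 14 mm ahead of it and the grasp point (between the pads) lies 5 mm behind it (ctrl.tcp_to_tips is the distance from the TCP to the fingertips, in mm); z points along the fingers, y is the line along which they close (so a half turn about z gives the same grasp; the last joint's range is limited). The gripper opens to 93 mm and grips with 3 to 60 N. Pads are 15 mm wide; open, the fingers measure 128 mm over their backs; the gripper's body (75 mm by 188 mm) begins 65 mm behind the grasp point.
Start: joints at [51.52, 14.817, 87.949, -0, 77.235, -11.62], TCP at [248.479, 490.676, 232.653] pointing down, gripper open.
Joint ranges: [-179.93, 179.93], [-52.35, 119.4], [10.71, 147.94], [-69.91, 249.91], [12.55, 155.21], [-178.61, 178.61]. Speed limits (degrees/s): [147.25, 147.25, 180, 180, 180, 180].

### API

Orientations are given as a 3x3 rotation matrix whose columns are the frame's x, y, z axes.
In Python, from bench import ctrl, imaging gives the robot as it stands. Calls block until the motion is done:
- ctrl.reach(position, orientation): joint-space move of the TCP to a pose.
- ctrl.servo_line(position, attitude=None, rate=150): straight line of the TCP; attitude=None keeps the orientation; rate is the mean speed in mm/s.
- ctrl.move_j(angles): joint-space move.
- ctrl.move_gripper(opening, grasp_force=None): opening from 0.0 (shut) to 1.0 (fully open); grasp_force is the grip in N (None keeps the last); returns when the fingers have stopped.
- ctrl.wait(seconds).
- ctrl.solve_ik(position, orientation): joint angles nearest the present ones, or None.
- ctrl.read_state(): the state.
- imaging.snapshot(name): name is "scene" or "top" or "wrist"; returns a dict with "color" (480x640x3 uint8, red, green, blue), "range_z" (480x640 float32, mm along the optical axis (not along the pixel's ray), 0 where there is no reading), "camera_matrix" (3x3 intrinsics, pixels), "R" (3x3) and "t" (3): a world point X has camera coordinates R X + t; the wrist camera has in their place "tool_from_camera" (4x4, takes a point from camera to tool coordinates, whose origin is the TCP and whose axes are the flange's). Camera axes: x right, y down, z forward; pixel columns grow to the right and rows downward; lengths in mm; the calibration is good to about 2 mm. A picture is of the moment at which its call begins: read the wrist's pose just before it.
A pose or a line that the arm cannot do raises ctrl.IKError and nothing moves.
- ctrl.job_done(): hands the job in; it is judged then, once.
The state is a dict: "time_s": time; "qpos": joint angles; "dq": joint speeds; "tau": joint torques, N m; "tcp_pos": TCP position; "tool_rot": TCP orientation; "force": force on the tool from outside, world axes, zero at the start; "moment": the same for the moment, N m; "opening": opening from 0.0 (shut) to 1.0 (fully open); "grasp_force": force on a finger pad.
Only numpy, scipy, OpenCV 4.12 (cv2) and the standard library are available. Lean on these libraries where they do the work, as an engineer would, in place of code of your own. Each camera call takes 0.05 s, during which the arm holds its last target. There are 200 camera calls.

## Working session

There is one attempt and no reset: what is moved stays moved. The work goes in short steps, each a Python script; the robot and the scene stay as the last script left them, time stands still between calls to the robot, and variables do not carry over. Pictures are saved under pics/ and viewed, at most 10 in all, crops included, and the job is handed in when it is done.

```bash
ls; mkdir -p pics; cat > h.py <<'E'
import numpy as np, cv2
from bench import ctrl, imaging
def cloud(s):
    K=s["camera_matrix"];z=s["range_z"].astype(float)
    v,u=np.mgrid[0:z.shape[0],0:z.shape[1]]
    P=np.stack([(u-K[0,2])/K[0,0]*z,(v-K[1,2])/K[1,1]*z,z],-1)
    if "R" in s: return (P-s["t"])@s["R"]
    return P
E
python3 - <<'E'
from h import *
for n in("scene","top"):
    s=imaging.snapshot(n); np.savez(f"{n}.npz",**{k:v for k,v in s.items() if not isinstance(v,str)})
    cv2.imwrite(f"pics/{n}.png",s["color"][...,::-1]); print(n,s["camera_matrix"],s["R"],s["t"])
st=ctrl.read_state();print(st["time_s"],st["tool_rot"],ctrl.tcp_to_tips)
E
```

```text
pics
scene [[472.23609185   0.         322.94041451]
 [  0.         472.23609185 243.6120937 ]
 [  0.           0.           1.        ]] [[ 0.73567378 -0.6773255  -0.00377445]
 [-0.43309289 -0.4661026  -0.77147839]
 [ 0.52078271  0.56919112 -0.63624433]] [-428.38922416  324.09014172  965.16987171]
top [[519.18565503   0.         321.59176775]
 [  0.         519.18565503 230.61576428]
 [  0.           0.           1.        ]] [[ 0.03914136 -0.99923036 -0.00257861]
 [-0.96999659 -0.0373763  -0.24022827]
 [ 0.239947    0.0119041  -0.970713  ]] [ -18.1453567   584.96047063 1236.99818976]
0.1 [[-8.92100687e-01  4.51835596e-01 -9.78838977e-04]
 [ 4.51836548e-01  8.92099882e-01 -1.23855361e-03]
 [ 3.13599528e-04 -1.54718975e-03 -9.99998754e-01]] 14.0
```

View pics/scene.png

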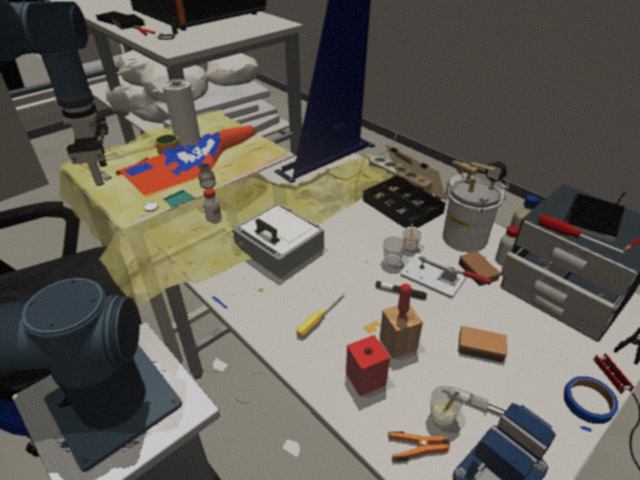

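View pics/top.png

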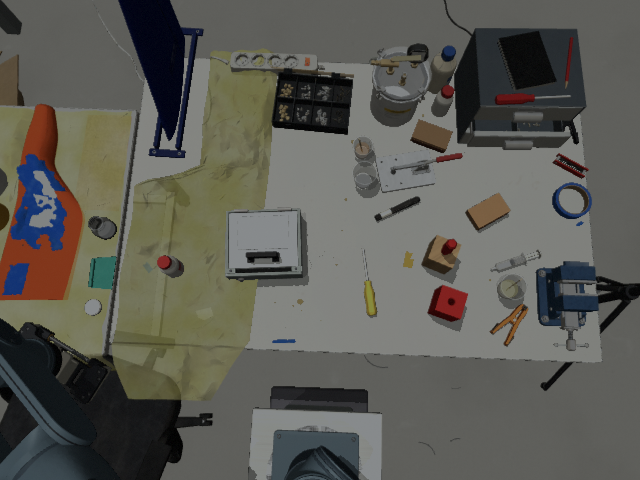

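Scene: the wanted red screwdriver stands in the wooden block at scene (404,300) and top (450,245). Possible mix-ups, by top pixel:
- yellow screwdriver (369,298)
- red block (448,303)
- red screwdriver on the cabinet (515,99)
- red lever (447,157)

The grey box is at top (264,243), with its handle at (263,257).

```bash
python3 - <<'E'
from h import *
for n,bx,dr in(("top",(215,195,315,290),(415,230,470,280)),("scene",(225,200,335,285),(375,278,428,362))):
    s=dict(np.load(n+".npz"));P=cloud(s);ok=s["range_z"]>0
    C=s["color"].astype(int)
    def win(b):
        m=np.zeros(ok.shape,bool);m[b[1]:b[3],b[0]:b[2]]=1;return m&ok
    m=win(bx);z=P[...,2]
    t=m&(abs(z-70)<6); r=cv2.minAreaRect(P[t][:,:2].astype(np.float32)); print(n,"box top",t.sum(),r,np.median(z[t]))
    hb=m&(z>92)&(z<120); print(" handle",hb.sum(),P[hb].mean(0),cv2.minAreaRect(P[hb][:,:2].astype(np.float32)))
    w=win(dr)
    red=w&(C[...,0]>110)&(C[...,1]<70)&(C[...,2]<70)
    print(" red",red.sum(),P[red].min(0),P[red].max(0)); 
    ht=red&(z>176);print(" red top",ht.sum(),P[ht].mean(0))
    bt=w&~red&(abs(z-95)<6);print(" blk top",bt.sum(),cv2.minAreaRect(P[bt][:,:2].astype(np.float32)),np.median(z[bt]))
a=cv2.imread("pics/top.png")[190:350,380:480];b=cv2.imread("pics/scene.png")[260:420,330:430]
cv2.imwrite("pics/crop1.png",cv2.resize(np.hstack([a,b]),None,fx=3.7,fy=3.7,interpolation=cv2.INTER_CUBIC))
E
```

```text
top box top 4427 ((553.8363037109375, 151.7722625732422), (174.3013153076172, 190.30001831054688), 4.1477203369140625) 69.52821472911212
 handle 193 [511.54049716 147.83720775 107.07331722] ((511.963623046875, 148.3876953125), (14.622870445251465, 73.07705688476562), 4.11864709854126)
 red 44 [ 533.20652261 -303.16401709  176.58056806] [ 548.70790879 -287.43218245  184.81435334]
 red top 44 [ 540.74749557 -295.19849964  180.90375877]
 blk top 529 ((540.0694580078125, -297.8829345703125), (64.59980773925781, 65.80900573730469), 68.87368774414062) 94.4934185561893
scene box top 2449 ((553.986572265625, 153.3878936767578), (175.82273864746094, 196.41102600097656), 4.240996360778809) 69.64432747984242
 handle 157 [510.86418851 146.55509996 104.91308879] ((513.1219482421875, 150.2764892578125), (17.64154052734375, 75.39045715332031), 5.7782087326049805)
 red 248 [ 410.34513672 -351.30268437   -2.30745495] [ 547.10883533 -284.77648178  183.3912994 ]
 red top 44 [ 539.48213808 -295.85770899  180.41252225]
 blk top 611 ((499.98406982421875, -300.69708251953125), (161.319580078125, 84.38166046142578), 5.621312618255615) 94.2806031554296
```

View pics/crop1.png

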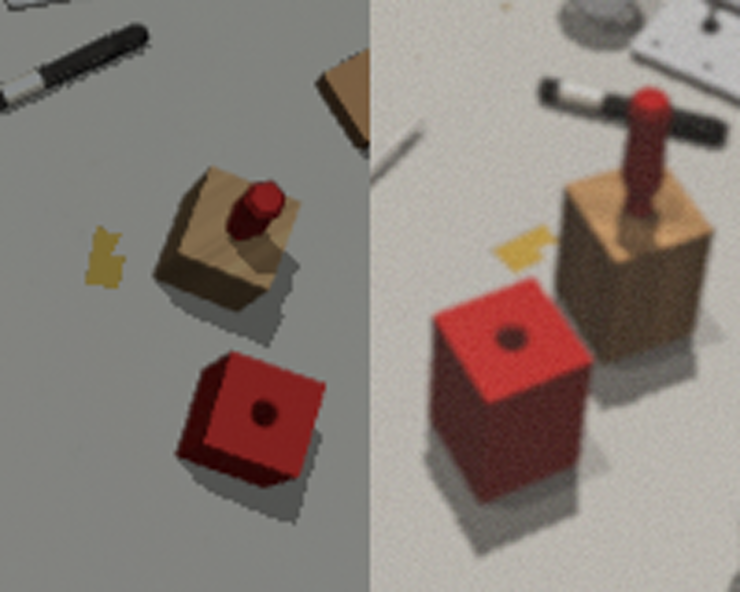

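The crop shows the red screwdriver in the wooden block, with the empty red look-alike block in front of it. Driver axis ≈ (540,-296), box centre ≈ (554,152), yaw ≈ +4.2°. Next I take close wrist views of the box, then the driver.

```bash
cat >> h.py <<'E'
def rot(deg):
    c,s=np.cos(np.radians(deg)),np.sin(np.radians(deg))
    return np.array([[-s,c,0],[c,s,0],[0,0,-1.]])
def wrist(name):
    st=ctrl.read_state();s=imaging.snapshot("wrist");T=np.array(s["tool_from_camera"])
    P=cloud(s)@T[:3,:3].T+T[:3,3];W=P@np.array(st["tool_rot"]).T+st["tcp_pos"]
    np.savez(name+".npz",W=W,color=s["color"],rz=s["range_z"],T=T,K=s["camera_matrix"],R=st["tool_rot"],p=st["tcp_pos"])
    cv2.imwrite(f"pics/{name}.png",s["color"][...,::-1]);return s,W
E
python3 - <<'E'
from h import *
R=rot(4.2)
ctrl.reach([500,148,290],R); s,W=wrist("wbox");print(s["tool_from_camera"])
ctrl.reach([540,-296,290],R); wrist("wdrv")
st=ctrl.read_state();print(st["time_s"],st["qpos"],st["tcp_pos"],st["force"])
a=cv2.imread("pics/wbox.png");b=cv2.imread("pics/wdrv.png")
cv2.imwrite("pics/w2.png",cv2.resize(np.vstack([a,b]),(400,600),interpolation=cv2.INTER_AREA))
E
```

```text
[[ 1.23573816e-05 -9.61843207e-01 -2.73601250e-01  7.44851907e+01]
 [ 9.99999907e-01 -1.06170027e-04  4.18405617e-04 -4.52274985e-01]
 [-4.31488853e-04 -2.73601230e-01  9.61843117e-01 -1.52936608e+02]
 [ 0.00000000e+00  0.00000000e+00  0.00000000e+00  1.00000000e+00]]
3.4167 [-3.89733038e+01  2.00179189e+01  7.27500009e+01  2.12837983e-02
  8.72219980e+01 -4.32761596e+01] [ 540.50308134 -294.58633349  290.26087891] [ 0.74731106 -0.81967642 -0.21945538]
```

View pics/w2.png

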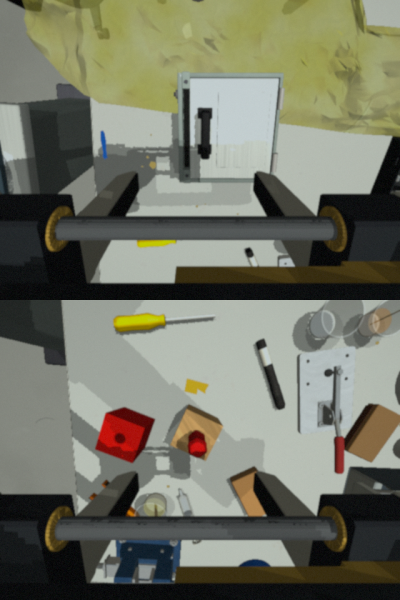

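The wrist view shows the box at (230,128) with its dark channel at column ~186, and the driver in the block at (196,443). Next I measure both from the depth clouds.

```bash
python3 - <<'E'
from h import *
d=np.load("wbox.npz");W=d["W"];C=d["color"].astype(int);g=C.max(-1);ok=d["rz"]>0
reg=ok&(W[...,0]>440)&(W[...,0]<660)&(W[...,1]>30)&(W[...,1]<270);z=W[...,2]
t=reg&(abs(z-70)<8);print("box",cv2.minAreaRect(W[t][:,:2].astype(np.float32)),np.median(z[t]))
hb=reg&(z>100)&(z<118);print("bar",cv2.minAreaRect(W[hb][:,:2].astype(np.float32)),np.median(z[hb]),hb.sum())
# ray-cast dark pixels on z=70 plane
K,T,R,p=d["K"],d["T"],d["R"],d["p"]
def plane(mask,h):
    v,u=np.nonzero(mask);r=np.stack([(u-K[0,2])/K[0,0],(v-K[1,2])/K[1,1],np.ones(len(u))],-1)@T[:3,:3].T@R.T
    o=R@T[:3,3]+p;return o+r*((h-o[2])/r[:,2])[:,None]
c=np.array([553.9,152.0]);a=np.radians(4.2);B=np.array([[np.cos(a),np.sin(a)],[-np.sin(a),np.cos(a)]])
X=plane(np.ones(z.shape,bool),70).reshape(480,640,3);L=(X[...,:2]-c)@B.T
m=(abs(L[...,0]+65)<14)&(abs(L[...,1])<90)
for lo in range(-80,80,20):
    q=m&(L[...,1]>lo)&(L[...,1]<lo+20);b=np.round(L[...,0][q]).astype(int)
    print(lo,[(k,int(g[q][b==k].mean()),int(np.median(z[q][b==k]))) for k in range(-77,-52,2) if (b==k).any()])
d=np.load("wdrv.npz");W=d["W"];C=d["color"].astype(int);ok=d["rz"]>0;z=W[...,2]
reg=ok&(abs(W[...,0]-540)<60)&(abs(W[...,1]+296)<60)
bt=reg&(abs(z-95)<6);print("blk",cv2.minAreaRect(W[bt][:,:2].astype(np.float32)),np.median(z[bt]))
ht=reg&(z>174);print("drv",W[ht].mean(0),cv2.minEnclosingCircle(W[ht][:,:2].astype(np.float32)),z[ht].max())
E
```

```text
box ((554.9813232421875, 151.01461791992188), (172.35581970214844, 191.95962524414062), 4.113160610198975) 71.30650873174949
bar ((513.8451538085938, 148.35179138183594), (14.038567543029785, 75.48229217529297), 4.1156463623046875) 109.52720210932891 1128
-80 [(-77, 61, 69), (-75, 55, 67), (-73, 49, 67), (-71, 48, 66), (-69, 73, 70), (-67, 53, 68), (-65, 85, 70), (-63, 110, 70), (-61, 112, 71), (-57, 109, 71), (-55, 108, 71), (-53, 111, 70)]
-60 [(-77, 52, 68), (-75, 29, 61), (-73, 15, 61), (-71, 12, 61), (-69, 14, 61), (-67, 30, 61), (-65, 85, 70), (-63, 108, 70), (-61, 111, 70), (-59, 111, 70), (-57, 108, 70), (-55, 108, 70), (-53, 107, 70)]
-40 [(-77, 67, 64), (-75, 30, 61), (-73, 17, 61), (-71, 17, 61), (-69, 19, 61), (-67, 38, 61), (-65, 111, 70), (-63, 145, 70), (-61, 151, 71), (-59, 154, 70), (-57, 133, 70), (-55, 117, 71), (-53, 104, 70)]
-20 [(-77, 92, 60), (-75, 58, 61), (-73, 30, 61), (-71, 30, 61), (-69, 27, 61), (-67, 52, 61), (-65, 152, 70), (-63, 204, 70), (-61, 206, 70), (-59, 205, 70), (-57, 179, 70), (-55, 140, 70), (-53, 139, 70)]
0 [(-77, 109, 69), (-75, 58, 61), 
[... 344 characters left out ...]
), (-55, 183, 70), (-53, 155, 70)]
40 [(-77, 99, 64), (-75, 51, 61), (-73, 29, 61), (-71, 29, 61), (-69, 29, 61), (-67, 53, 61), (-65, 125, 61), (-63, 197, 70), (-61, 207, 70), (-59, 206, 71), (-57, 206, 70), (-55, 207, 71), (-53, 206, 70)]
60 [(-77, 125, 69), (-75, 113, 70), (-73, 99, 70), (-71, 100, 69), (-69, 97, 69), (-67, 110, 69), (-65, 151, 69), (-63, 200, 70), (-61, 206, 70), (-59, 206, 70), (-57, 206, 70), (-55, 206, 70), (-53, 206, 70)]
blk ((541.1480712890625, -298.8922119140625), (64.4135513305664, 64.14895629882812), 69.12053680419922) 95.8270727418612
drv [ 541.57047327 -273.40811192  375.198864  ] ((540.0372314453125, -273.5424499511719), 62.667118072509766) 400.78022745359226
```

```bash
python3 - <<'E'
from h import *
d=np.load("wbox.npz");W=d["W"];c=np.array([553.9,151.6]);a=np.radians(4.15);B=np.array([[np.cos(a),np.sin(a)],[-np.sin(a),np.cos(a)]])
L=(W[...,:2]-c)@B.T;z=W[...,2]
m=(abs(L[...,0]+70)<10)&(abs(L[...,1])<85)&(z<64)&(z>56)&(d["rz"]>0)
r=L[m];print(m.sum(),np.percentile(r,[1,5,50,95,99],axis=0))
for lo in(-60,-20,20): q=r[abs(r[:,1]-lo)<8];print(lo,np.percentile(q[:,0],[2,50,98]))
d=np.load("wdrv.npz");W=d["W"];z=W[...,2];reg=(d["rz"]>0)&(abs(W[...,0]-540)<30)&(abs(W[...,1]+296)<30)
C=d["color"].astype(int);red=reg&(C[...,0]>90)&(C[...,1]<70)
ht=red&(z>177)&(z<192);print("drv",ht.sum(),np.median(W[ht],0),cv2.minEnclosingCircle(W[ht][:,:2].astype(np.float32)),z[ht].max())
for lo in range(95,190,10):
    q=red&(z>=lo)&(z<lo+10)
    if q.sum()>4: print(lo,W[q].min(0)[:2].round(1),W[q].max(0)[:2].round(1))
E
```

```text
1377 [[-77.11965406 -70.0326284 ]
 [-76.61859941 -63.36881527]
 [-71.31247997   4.43289277]
 [-66.05103861  63.19985454]
 [-65.72581554  67.24450859]]
-60 [-76.6265095  -71.41975029 -66.31641941]
-20 [-77.16310994 -71.58536219 -66.0952123 ]
20 [-76.68891167 -71.24737079 -65.89520115]
drv 626 [ 541.61594332 -294.23263045  182.19743398] ((541.8809814453125, -295.95880126953125), 12.227827072143555) 184.3299101492603
95 [ 527.3 -322.1] [ 534.8 -292.8]
125 [ 536.5 -289.2] [ 551.  -284.9]
165 [ 529.6 -301.5] [ 550.4 -283.7]
175 [ 529.7 -307.1] [ 553.5 -284. ]
```

```bash
python3 - <<'E'
from h import *
R=rot(4.15)
ctrl.servo_line([541.5,-295.5,200],R,rate=120)
ctrl.servo_line([541.5,-295.5,136],rate=90); ctrl.wait(.3)
st=ctrl.read_state();print(st["time_s"],st["tcp_pos"],st["force"])
ctrl.move_gripper(0.0,30); ctrl.wait(.2)
st=ctrl.read_state();print(st["time_s"],st["tcp_pos"],st["force"],st["opening"]*93,st["grasp_force"])
ctrl.servo_line([541.5,-295.5,255],rate=100); ctrl.wait(.3)
st=ctrl.read_state();print(st["time_s"],st["tcp_pos"],st["force"],st["opening"]*93,st["grasp_force"])
for n in("top","scene"):
    s=imaging.snapshot(n);np.savez(n+"2.npz",**{k:v for k,v in s.items()});cv2.imwrite(f"pics/{n}2.png",s["color"][...,::-1])
im=cv2.imread("pics/scene2.png")[150:400,280:530];cv2.imwrite("pics/s2.png",cv2.resize(im,(600,600)))
E
```

```text
5.475 [ 541.71838793 -295.63366556  136.50856793] [ 0.40383063 -0.94364771 -0.12552708]
6.75 [ 541.52825388 -295.49950586  136.00258192] [-0.20373597 -0.80946499  0.15847447] 23.70483985359122 29.99976053118189
8.3917 [ 541.43622951 -295.43983587  254.64792938] [ 0.54563667 -0.73191157 -0.98687791] 24.197409321917664 29.99954849167807
```

View pics/s2.png

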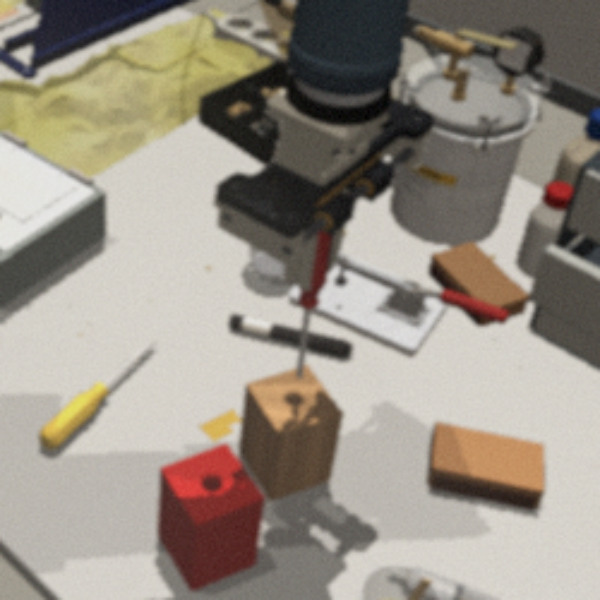

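The driver is lifted clear, with its tip at scene ≈ (405,307). I compare that with where the tip of an upright driver would project.

```bash
python3 - <<'E'
from h import *
s=dict(np.load("scene2.npz"));
def pr(X): c=s["R"]@np.array(X)+s["t"];q=s["camera_matrix"]@c;return (q[:2]/q[2]).round(1)
for h in(259.6,214.6,190,170,150,126.6): print(h,pr([541.4,-295.4,h]))
g=s["color"].astype(int)
for v in range(268,314,4): print(v,[int(x) for x in g[v,396:418].sum(-1)//3],g[v,400:414,0].argmax())
P=cloud(s)
for v in range(276,306,4):
    q=P[v,400:416]; k=(q[:,2]>115)&(abs(q[:,0]-541)<30)&(abs(q[:,1]+295)<30); print(v,q[k].mean(0).round(1) if k.any() else None,np.nonzero(k)[0]+400)
E
```

```text
259.6 [410.3 257.6]
214.6 [407.7 274.5]
190 [406.4 283.4]
170 [405.3 290.4]
150 [404.3 297.2]
126.6 [403.1 304.9]
268 [101, 102, 98, 101, 94, 97, 123, 118, 113, 91, 87, 90, 86, 72, 62, 50, 52, 54, 92, 153, 198, 213] 2
272 [120, 125, 135, 150, 177, 202, 213, 210, 180, 116, 66, 47, 48, 46, 45, 64, 123, 179, 210, 216, 219, 214] 2
276 [208, 204, 209, 202, 176, 144, 123, 104, 83, 68, 56, 50, 51, 53, 55, 74, 130, 188, 212, 214, 215, 216] 13
280 [203, 207, 208, 208, 206, 207, 203, 211, 206, 200, 161, 113, 106, 121, 128, 119, 110, 108, 109, 130, 148, 172] 3
284 [195, 196, 198, 204, 208, 206, 212, 210, 202, 183, 141, 109, 138, 184, 206, 203, 206, 210, 208, 206, 196, 183] 2
288 [54, 54, 57, 54, 60, 54, 64, 72, 77, 85, 86, 102, 115, 139, 153, 169, 181, 189, 194, 200, 204, 213] 13
292 [88, 79, 74, 64, 62, 57, 45, 46, 54, 78, 90, 76, 58, 53, 49, 51, 57, 48, 55, 52, 57, 50] 6
296 [206, 204, 209, 209, 203, 199, 192, 180, 146, 114, 104, 122, 120, 107, 82, 74, 61, 50, 49, 43, 41, 37] 0
300 [206, 207, 210, 210, 207, 210, 206, 180, 143, 113, 142, 180, 206, 210, 209, 209, 207, 206, 210, 207, 197, 197] 1
304 [200, 197, 191, 177, 175, 164, 148, 126, 107, 97, 127, 136, 145, 171, 192, 201, 209, 207, 208, 208, 206, 207] 12
308 [136, 140, 138, 135, 137, 138, 137, 130, 130, 136, 137, 139, 137, 134, 140, 148, 168, 189, 203, 207, 205, 208] 13
312 [166, 163, 162, 157, 153, 150, 147, 147, 153, 162, 165, 161, 160, 159, 161, 152, 137, 136, 138, 165, 189, 201] 6
276 [ 535.8 -300.3  217.6] [404 405 406 407 408 409 410 411 412]
280 [ 540.1 -296.5  201.2] [406 407 408]
284 [ 537.5 -298.5  193.1] [406 407]
288 [ 538.6 -298.   180.7] [405 406 407]
292 [ 538.1 -298.7  170. ] [405 406]
296 [ 538.3 -298.8  158.3] [404 405 406]
300 [ 538.9 -298.6  145.8] [404 405]
304 [ 538.8 -298.9  134.1] [403 404 405]
```

No noticeable tilt: there is a constant ~1 px calibration offset and the slope matches. Now I go to the channel.

```bash
cat >> h.py <<'E'
BC=np.array([553.9,151.6]);YAW=4.15
def bx(x,y,z):
    c,s=np.cos(np.radians(YAW)),np.sin(np.radians(YAW));return [BC[0]+c*x-s*y,BC[1]+s*x+c*y,z]
def say(k):
    st=ctrl.read_state();p=np.array(st["tcp_pos"]);print(k,round(st["time_s"],2),p.round(1),np.array(st["force"]).round(1),np.array(st["moment"]).round(2),round(st["opening"]*93,1),round(st["grasp_force"],1))
E
python3 - <<'E'
from h import *
ctrl.servo_line([541.5,-295.5,275],rate=100)
ctrl.servo_line(bx(-71.4,57,275),rate=170)
ctrl.servo_line(bx(-71.4,57,206),rate=90);ctrl.wait(.4);say("above");print(bx(-71.4,57,206))
for n in("top","scene"):
    s=imaging.snapshot(n);np.savez(n+"3.npz",**s);cv2.imwrite(f"pics/{n}3.png",s["color"][...,::-1])
st,W=wrist("w3")
a=cv2.imread("pics/scene3.png")[180:290,210:340];b=cv2.imread("pics/w3.png")
cv2.imwrite("pics/s3.png",np.vstack([cv2.resize(a,(400,338),interpolation=cv2.INTER_CUBIC),cv2.resize(b,(400,260))]))
E
```

```text
above 13.27 [478.7 203.3 206.2] [ 0.7 -0.4 -0.8] [-0.04  0.07 -0.02] 23.8 30.0
[np.float64(478.56224274434334), np.float64(203.2834821939056), 206]
```

View pics/s3.png

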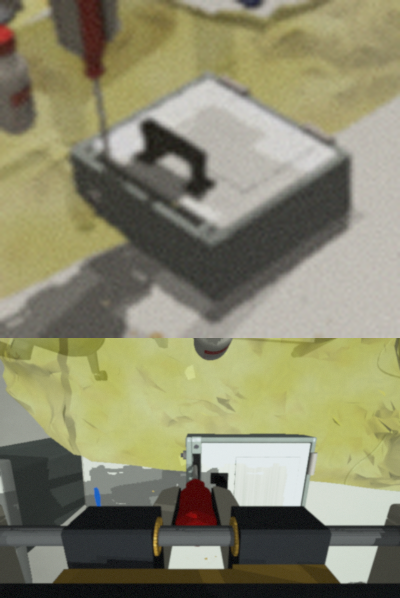

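The tip (scene crop ≈ (103,158)) hangs over the left end of the channel. I lower it, checking force, then run.

```bash
python3 - <<'E'
from h import *
ctrl.servo_line(bx(-71.4,57,192.3),rate=25);ctrl.wait(.3);say("down")
f=np.array(ctrl.read_state()["force"])
if abs(f[2])<5 and np.hypot(f[0],f[1])<6:
    ctrl.servo_line(bx(-71.4,-57,192.3),rate=30);say("end");ctrl.wait(.3);say("end")
    ctrl.servo_line(bx(-71.4,-57,275),rate=90);say("up")
E
```

```text
down 14.42 [478.7 203.3 192.4] [ 0.1 -0.4 -1.6] [-0.03  0.    0.02] 23.9 30.0
end 18.37 [486.8  89.6 192.3] [-0.  -0.9 -1.3] [-0.07  0.04  0.01] 23.9 30.0
end 18.67 [486.8  89.6 192.3] [-0.1  0.2 -1. ] [-0.07  0.11 -0.01] 23.9 30.0
up 19.73 [486.4  89.6 274.3] [ 0.7  0.1 -0.7] [-0.07  0.04  0.01] 23.9 30.0
```

```bash
python3 - <<'E'
from h import *
ctrl.servo_line([541.4,-296.5,275],rate=170)
ctrl.servo_line([541.4,-296.5,240],rate=90);ctrl.wait(.3);say("over")
ctrl.servo_line([541.4,-296.5,205],rate=60);say("in")
ctrl.servo_line([541.4,-296.5,142],rate=80);say("near")
f=np.array(ctrl.read_state()["force"])
if abs(f).max()<6:
    ctrl.servo_line([541.4,-296.5,135.7],rate=20);ctrl.wait(.3);say("home")
    ctrl.move_gripper(0.7);say("open");ctrl.servo_line([541.4,-296.5,230],rate=120)
    ctrl.servo_line([541.4,-296.5,290],rate=150);ctrl.wait(.2)
    s,W=wrist("w4");d=np.load("w4.npz");z=W[...,2];reg=(d["rz"]>0)&(abs(W[...,0]-540)<30)&(abs(W[...,1]+296)<30)
    C=d["color"].astype(int);red=reg&(C[...,0]>90)&(C[...,1]<70);ht=red&(z>175)&(z<200)
    print(ht.sum(),np.median(W[ht],0),z[ht].max(),cv2.minEnclosingCircle(W[ht][:,:2].astype(np.float32)))
    s=imaging.snapshot("scene");cv2.imwrite("pics/s4.png",np.hstack([cv2.resize(s["color"][250:370,350:450,::-1],(380,456),interpolation=cv2.INTER_CUBIC),cv2.resize(s["color"][...,::-1],(400,456))]))
    say("t")
E
```

```text
over 23.02 [ 541.6 -296.7  240.6] [0.3 0.2 0.2] [-0.04  0.04  0.  ] 23.6 30.0
in 23.75 [ 541.5 -296.6  205.1] [-0.8 -0.2 -0. ] [-0.04  0.06  0.07] 24.0 30.0
near 24.68 [ 541.8 -296.8  142.5] [-0.3 -0.9 -0.2] [-0.07  0.03  0.02] 23.9 30.0
home 25.45 [ 541.6 -296.6  135.9] [0.  0.3 1.7] [-0.09 -0.09  0.03] 23.8 30.0
open 26.28 [ 541.4 -296.5  135.7] [ 0.1 -1.1  0. ] [-0.06  0.09 -0.  ] 65.4 0.0
699 [ 540.67504448 -293.65988446  182.05172095] 184.47948574414522 ((540.605224609375, -295.892333984375), 12.459030151367188)
t 28.07 [ 541.1 -296.3  288.9] [ 0.1 -0.3 -0.2] [-0.02  0.07  0.03] 65.0 0.0
```

View pics/s4.png

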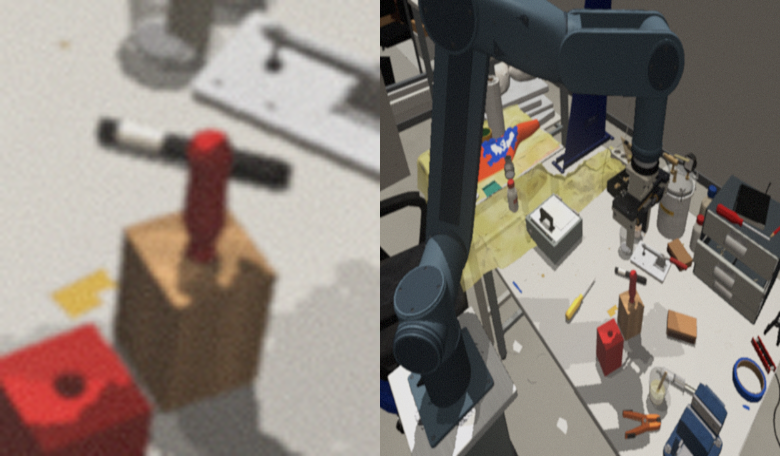

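The screwdriver stands upright and fully home (top at ≈182 mm, as before) and is released. Next is the lid handle.

```bash
python3 - <<'E'
from h import *
R=rot(4.15);x,y=513.85,148.35
ctrl.servo_line([x,y,250],R,rate=200)
ctrl.servo_line([x,y,180],rate=120);ctrl.wait(.3)
say("above");ctrl.servo_line([x,y,97],rate=70);ctrl.wait(.3);say("down")
if abs(np.array(ctrl.read_state()["force"])).max()<6:
    ctrl.move_gripper(0.0,50);ctrl.wait(.4);say("grip")
E
```

```text
above 31.48 [514.2 148.4 180.7] [-0.9 -0.   0.3] [-0.05  0.03  0.03] 65.3 0.0
down 33.12 [514.  148.4  97.2] [ 1.1  0.1 -0.2] [-0.01  0.02 -0.  ] 64.8 0.0
grip 34.38 [514.1 148.4  97. ] [ 3.3  0.2 -1.5] [-0.   -0.29 -0.04] 13.8 50.0
```

```bash
python3 - <<'E'
from h import *
from scipy.spatial.transform import Rotation as Ro
R0=rot(YAW);g0=np.array([513.95,148.35,102.]);Z=Ro.from_euler('z',YAW,degrees=True).as_matrix()
h=g0-Z@np.array([-119,0,32.])
for k,th in enumerate(np.arange(.02,.181,.02)):
    Q=Z@Ro.from_euler('y',th).as_matrix()@Z.T
    R=Q@R0;p=h+Q@(g0-h)+5*R[:,2]
    ctrl.servo_line(p,R,rate=10 if th<.1 else 20);say(round(th,2))
    if abs(np.array(ctrl.read_state()["force"])).max()>35: print("stop");break
ctrl.wait(.5);say("hold")
st=ctrl.read_state();print(np.array(st["tool_rot"]).round(3))
for n in("scene","top"):
    s=imaging.snapshot(n);np.savez(n+"5.npz",**s)
    if n=="scene":cv2.imwrite("pics/s5.png",cv2.resize(s["color"][150:300,190:390,::-1],(800,600),interpolation=cv2.INTER_CUBIC))
E
```

```text
0.02 34.77 [514.3 148.4  98.2] [  5.    1.1 -14.4] [ 0.13 -1.16 -0.03] 13.1 50.0
0.04 35.17 [515.3 148.4 101.9] [ 3.8  0.7 -8.1] [ 0.02 -0.67 -0.01] 13.9 50.0
0.06 35.56 [516.  148.5 104.4] [ 3.4 -0.2 -5.4] [ 0.02 -0.61 -0.02] 13.5 50.0
0.08 35.95 [516.7 148.5 106.6] [ 3.7  0.7 -3.6] [ 0.03 -0.6  -0.02] 13.5 50.0
0.1 36.23 [517.4 148.6 108.8] [ 3.8 -0.3 -3.2] [ 0.04 -0.73 -0.04] 13.4 50.0
0.12 36.5 [518.1 148.6 111. ] [ 3.1  0.1 -4.8] [ 0.03 -0.75 -0.03] 13.8 50.0
0.14 36.77 [519.  148.7 113.2] [ 5.3 -0.3 -4.5] [ 0.06 -0.85 -0.02] 13.6 50.0
0.16 37.05 [519.8 148.8 115.5] [ 4.6  0.2 -5.8] [ 0.08 -0.9  -0.01] 13.8 50.0
0.18 37.33 [520.8 148.8 117.7] [ 5.2  1.4 -5.1] [ 0.07 -0.99 -0.03] 13.2 50.0
hold 37.83 [520.7 148.8 117.7] [ 4.2  1.  -6.3] [ 0.09 -1.1  -0.03] 13.8 50.0
[[-0.072  0.981 -0.178]
 [ 0.997  0.071 -0.013]
 [-0.    -0.178 -0.984]]
```

View pics/s5.png

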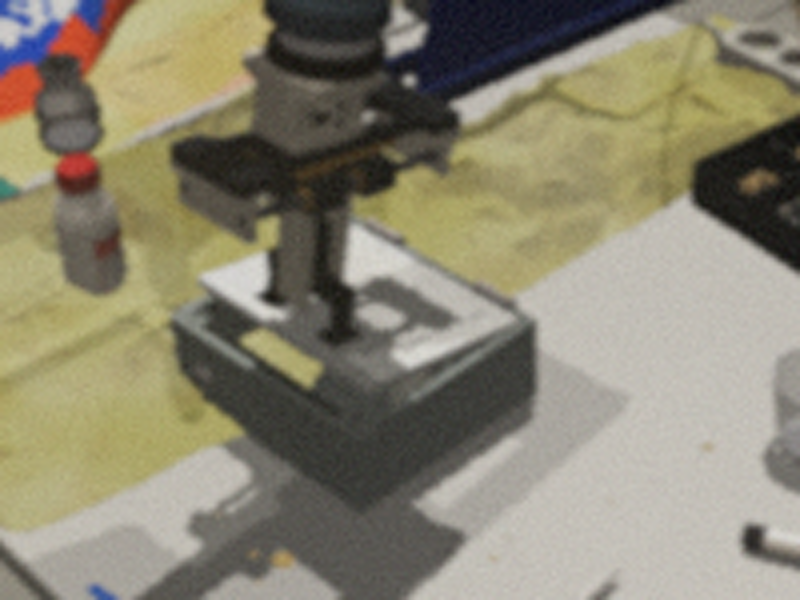

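The lid is visibly raised at the front, with the bar between the fingers. I check its angle from depth before handing in.

```bash
python3 - <<'E'
from h import *
a=np.radians(YAW);B=np.array([[np.cos(a),np.sin(a)],[-np.sin(a),np.cos(a)]])
for n in("scene5","top5"):
    s=dict(np.load(n+".npz"));P=cloud(s);L=(P[...,:2]-BC)@B.T;z=P[...,2]
    m=(s["range_z"]>0)&(L[...,0]>-58)&(L[...,0]<65)&(abs(L[...,1])<78)&(z>66)&(z<110)
    x,h=L[...,0][m],z[m]
    for _ in range(6):
        c=np.polyfit(x,h,1);k=abs(np.polyval(c,x)-h)<4;x,h=x[k],h[k]
    print(n,len(x),"angle",np.arctan(-c[0]),"z at hinge",np.polyval(c,79))
say("now")
E
```

```text
scene5 966 angle 0.1698112300042921 z at hinge 70.70842793588653
top5 888 angle 0.17494685038036212 z at hinge 69.72542287730889
now 37.92 [520.7 148.8 117.7] [ 4.1  0.1 -5.9] [ 0.13 -1.15 -0.  ] 14.2 50.0
```

```bash
python3 -c "
from h import *
print(ctrl.job_done())"
```

```text
the job is handed in; nothing more can be done
None
```

The job is handed in at about 38 s: the tip made one pass along the seam channel at about 3 cm/s, the screwdriver is back home in its block and released, and the gripper is holding the lid steady and ajar at about 0.17 rad (25 mm).

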